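Change over the ink pots: cap the black, uncap the orange

ROBOT

A 6-joint arm with a two-finger parallel gripper is mounted at the origin on a cart in front of the work surface, level with it; the furniture and walls round the work are solid. World frame = base frame: x ahead of the robot, y to its left, z up, the work surface at z = 0. Lengths are in mm, angles in rad, forces in N, time in s.
With the tool pointing down it reaches from about 325 to 875 mm from the base axis. Payload 4.4 kg.
Tool frame: the origin (TCP) lies on the centre line of the jaws, within the pads' length; the fingertips stand ahead of it and the grasp point (between the pads) lies 6 mm ahead of it (ctrl.tcp_to_tips is the z of the fingertips in the tool frame, in mm); z points along the fingers, y is the line along which they close (so a half turn about z gives the same grasp; the last joint's range is limited). The gripper opens to 85 mm and grips with 20 to 120 N. Pads are 22 mm wide; open, the fingers measure 114 mm over their backs; the gripper's body (76 mm by 85 mm) begins 54 mm behind the grasp point. The pads swing forward as they close: fully open they stand 13 mm farther back than shut.
Start: joints at [-1.272, 0.207, 1.542, -0, 1.393, -0.15], TCP at [249.472, -518.065, 256.282] pointing down, gripper open.
Joint ranges: [-2.73, 2.73], [-0.86, 2.22], [0.23, 2.46], [-1.11, 4.25], [0.08, 2.63], [-2.82, 2.82]. Speed limits (rad/s): [2.79, 2.79, 3.14, 3.14, 3.14, 3.14].

INTERFACE

Orientations are given as a 3x3 rotation matrix whose columns are the frame's x, y, z axes.
In Python, from plant import ctrl, sensors, optics gives the robot as it stands. Calls block until the motion is done:
- ctrl.move_ptp(position, orientation): joint-space move of the TCP to a pose.
- ctrl.move_l(position, rot=None, vel=150, threshold=None): straight line of the TCP; rot=None keeps the orientation; vel is the mean speed in mm/s. With threshold (N) it stops when the force on the tool has changed by that much, and returns True; else False.
- ctrl.set_joints(angles): joint-space move.
- ctrl.gripper_to(opening, force=None): finger opening in mm; force is the grip in N (None keeps the last); returns when the fingers have stopped.
- ctrl.hold(seconds).
- ctrl.solve_ik(position, orientation): joint angles nearest the present ones, or None.
- sensors.read_state(): the state.
- optics.grab_frame(name): name is "scene" or "top"; returns (picture, depth): 384x512x3 uint8, red, green, blue; 384x512 float32, mm along the optical axis (not along the pixel's ray), 0 where there is no reading.
- optics.camera_params(name): a dict with "mtx" (3x3 intrinsics, pixels), "R" (3x3) and "t" (3): a world point X has camera coordinates R X + t. Camera axes: x right, y down, z forward; pixel columns grow to the right and rows downward; lengths in mm; the calibration is good to about 2 mm. A picture is of the moment at which its call begins. camera_params takes no time and is no camera call.
A pose or a line that the arm cannot do raises ctrl.MotionError and nothing moves.
- ctrl.finish_job(): hands the job in; it is judged then, once.
The state is a dict: "t": time; "q": joint angles; "qvel": joint speeds; "tau": joint torques, N m; "eef_pos": TCP position; "eef_rot": TCP orientation; "force": force on the tool from outside, world axes, zero at the start; "wrist_torque": the same for the moment, N m; "grip_width": finger opening in mm; "grasp_force": force on a finger pad.
Only numpy, scipy, OpenCV 4.12 (cv2) and the standard library are available. Lean on these libraries where they do the work, as an engineer would, in place of code of your own. Each camera call takes 0.05 s, during which the arm holds its last target. There are 200 camera calls.

TASK

The next print run is in orange. The two ink pots stand clamped in their holders: first screw the white cap of the black pot fully home (clockwise), and only then unscrew the orange cap of the white pot all the way to its stop (it is captive and stays on the pot). Leave the black pot closed, let go of the caps, and do not knock the pads, the tape roll or the spatula about.

Things in the scene. Friction and masses are not known exactly. Their poses are not given: they have to be found in the camera images.
- black_holder: Holder of the black pot: aluminium plate 110x100x8 mm fixed to the table; grey collar 72 mm across, 32 mm high, clamps the 62 mm wide black pot so that it cannot turn. Pot's shoulder 86 mm, closed cap's top 110 mm above the table. Origin: centre of the underside, on the cap's axis; z up; lug with yellow line at -x
- black_cap_mid (a point): centre of the black pot's white cap, 12 mm under its flat top and 12 mm over its lower edge; turns and rises with the cap, z up. A black line on the cap's top points to this -x; the cap is home when it points the same way as the holder's yellow line
- black_cap (a joint): The black pot (black body, white cap): knurled cap, 47 mm across, 24 mm tall, on a vertical axis. 0 = fully home; grows counter-clockwise seen from above as it is unscrewed, to a stop at 2.2 rad, where it stays captive. Rises 1.5 mm per rad; takes about 0.15 N m to turn; stays where it is left. Starts partly unscrewed
- orange_holder: Holder of the orange ink's pot: aluminium plate 110x100x8 mm fixed to the table; grey collar 72 mm across, 32 mm high, clamps the 62 mm wide white pot with the orange cap so that it cannot turn. Pot's shoulder 86 mm, closed cap's top 110 mm above the table. Origin: centre of the underside, on the cap's axis; z up; lug with yellow line at -x
- orange_cap_mid (a point): centre of the orange cap, 12 mm under its flat top and 12 mm over its lower edge; turns and rises with the cap, z up. A black line on the cap's top points to this -x; the cap is home when it points the same way as the holder's yellow line
- orange_cap (a joint): The orange ink's pot (white body, orange cap): knurled cap, 47 mm across, 24 mm tall, on a vertical axis. 0 = fully home; grows counter-clockwise seen from above as it is unscrewed, to a stop at 2.2 rad, where it stays captive. Rises 1.5 mm per rad; takes about 0.15 N m to turn; stays where it is left. Starts closed or nearly so
- red_pad: Red rounded silicone print pad on a wooden foot, 44x44x44 mm. Loose bystander; origin at the centre of its underside
- white_pad: Off-white rounded silicone print pad on a wooden foot, 48x48x44 mm. Loose bystander; origin at the centre of its underside
- tape: Roll of clear tape lying flat, 72 mm across, 18 mm high. Loose bystander; origin at the centre of its underside
- ink_spatula: Ink spatula lying flat, 186x22x20 mm, wooden handle towards its -x. Loose bystander; origin at the centre of its underside

How it is judged (in metres and radians):
On the way, in this order (a step that is already met when the one before it is completed fails the run):
1. the black pot's cap is screwed home (within 0.15 rad) while the orange cap is still closed or nearly so (under 0.6 rad) (value of joint black_cap below 0.15 rad and value of joint orange_cap below 0.6 rad), for 0.2 s.
2. the orange cap is unscrewed to its stop (past 2.0 rad of 2.2) (value of joint orange_cap above 2 rad), for 0.2 s.
At the end, for the whole second after the job is handed in: black pot's cap within 0.15 rad (9 degrees) of home, orange cap past 2.0 rad (stop at 2.2) and at rest, pads, tape roll and spatula within 30 mm of where they lay (value of joint black_cap below 0.15 rad and value of joint orange_cap above 2 rad and velocity of joint orange_cap between -0.1 and 0.1 rad/s and distance of each of red_pad, white_pad, tape, ink_spatula from where it was at the start of the episode below 0.03 m); the robot touches nothing.
It fails at once if the orange cap is unscrewed past 0.6 rad while the black pot is still open (cap over 0.25 rad) (value of joint orange_cap above 0.6 rad and value of joint black_cap above 0.25 rad).
It fails at once if a pad, the tape roll or the spatula is moved by more than 30 mm (distance of any of red_pad, white_pad, tape, ink_spatula from where it was at the start of the episode above 0.03 m).
It also fails if it takes over 58 s, if anything falls off the work surface, if the arm or the gripper's body presses on something with over 40 N, if the wrist force passes 120 N, or if a joint passes its speed limit or range.

## Working session

There is one attempt and no reset: what is moved stays moved. The work goes in short steps, each a Python script; the robot and the scene stay as the last script left them, time stands still between calls to the robot, and variables do not carry over. Pictures are saved under pics/ and viewed, at most 10 in all, crops included, and the job is handed in when it is done.

```bash
mkdir -p pics
python3 - <<'E'
from plant import ctrl,sensors,optics
import cv2,numpy as np
for n in("top","scene"):
    p,d=optics.grab_frame(n); cv2.imwrite(f"pics/{n}0.png",p[:,:,::-1]); np.save(f"{n}0.npy",d); np.save(f"{n}0rgb.npy",p)
    c=optics.camera_params(n); print(n,c["mtx"].tolist(),(-c["R"].T@c["t"]).round(),c["R"].round(3).tolist())
print(ctrl.tcp_to_tips,sensors.read_state())
E
```

```text
top [[425.6996597931479, 0.0, 257.38008068153005], [0.0, 425.6996597931479, 182.59446968104533], [0.0, 0.0, 1.0]] [ 422.   49. 1091.] [[-0.029, -1.0, -0.009], [-0.993, 0.029, -0.111], [0.111, 0.006, -0.994]]
scene [[453.64029664892433, 0.0, 246.14166379854657], [0.0, 453.64029664892433, 189.23926710565678], [0.0, 0.0, 1.0]] [-79. 731. 856.] [[-0.758, -0.652, 0.01], [-0.426, 0.484, -0.764], [0.494, -0.583, -0.645]]
25.0 {'t': 0.1, 'q': array([-1.27249734e+00,  2.07366624e-01,  1.54282055e+00,  2.36195142e-05,
        1.39347930e+00, -1.50508309e-01]), 'qvel': array([ 0.002123  , -0.00228284, -0.00329748,  0.0013542 ,  0.00102118,
        0.00081733]), 'tau': array([-4.27748028e-04, -3.84090757e+01, -2.92547500e+01, -2.38773409e-04,
        4.86601086e-03,  2.83811784e-05]), 'eef_pos': array([ 249.29251388, -517.4520676 ,  255.21924195]), 'eef_rot': array([[ 9.00967164e-01,  4.33886880e-01, -5.87262223e-04],
       [ 4.33887149e-01, -9.00965030e-01,  1.98906792e-03],
       [ 3.33927749e-04, -2.04689042e-03, -9.99997849e-01]]), 'force': array([-0.05596836, -0.55644375,  0.129038  ]), 'wrist_torque': array([-0.00892938, -0.0306151 ,  0.01732318]), 'grasp_force': 0.0, 'grip_width': 85.35512663104365}
```

View pics/top0.png

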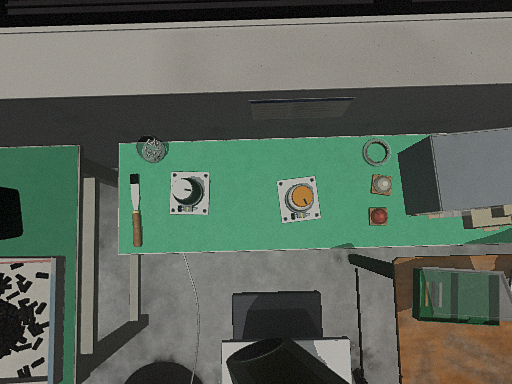

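View pics/scene0.png

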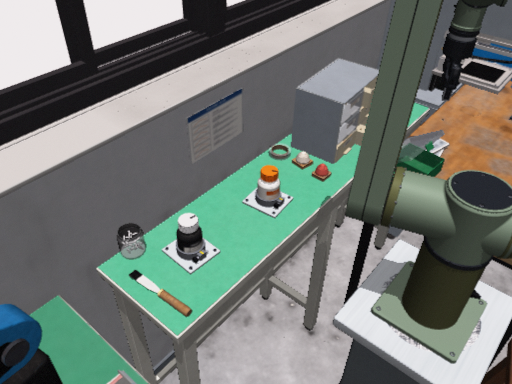

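The top view shows the black pot (white cap) at about (186,188), the orange cap at about (301,198), the spatula at column 136, and the pads and tape at columns 375-380. I'll enlarge both caps and measure them.

```bash
cat > h.py <<'E'
from plant import ctrl,sensors,optics
import cv2,numpy as np
def world(n,u,v,z=None,d=None):
    c=optics.camera_params(n);R,t=c["R"],np.array(c["t"])
    r=np.linalg.inv(c["mtx"])@np.array([u,v,1.]); o=-R.T@t; w=R.T@r
    s=d if z is None else (z-o[2])/w[2]
    return o+s*w
def R(yaw): # tool down, tool y (closing line) at angle yaw
    c,s=np.cos(yaw),np.sin(yaw); y=np.array([c,s,0]);z=np.array([0,0,-1.])
    return np.column_stack([np.cross(y,z),y,z])
def crop(p,cs,name,r=32,k=9):
    cv2.imwrite(name,np.hstack([cv2.resize(p[v-r:v+r,u-r:u+r,::-1],None,fx=k*0.68,fy=k*0.68,interpolation=cv2.INTER_CUBIC) for u,v in cs]))
def caps_fit(n="top"):
    """cap centres from depth points near the cap tops: {name:(xyz)}"""
    p,d=optics.grab_frame(n); c=optics.camera_params(n)
    v,u=np.mgrid[:384,:512]; P=np.stack([u,v,np.ones_like(u)],-1)@np.linalg.inv(c["mtx"]).T*d[...,None]
    return p,(P-np.array(c["t"]))@c["R"]
E
python3 - <<'E'
from h import *
p,W=caps_fit()
crop(p,[(189,192),(299,200)],"pics/crop1.png")
for nm,(u,v) in dict(black=(189,192),orange=(299,200)).items():
    w=W[v-30:v+30,u-30:u+30].reshape(-1,3); rgb=p[v-30:v+30,u-30:u+30].reshape(-1,3)
    m=(w[:,2]>104)&(w[:,2]<122); q=w[m]
    ci,r=cv2.minEnclosingCircle(q[:,:2].astype(np.float32)); print(nm,m.sum(),np.array(ci).round(1),round(r,1),np.median(q,0).round(1),q[:,2].min(),q[:,2].max())
    m=(w[:,2]>3)&(w[:,2]<14); print(" plate",cv2.minAreaRect(w[m][:,:2].astype(np.float32)),np.median(w[m][:,2]))
print(caps_fit and [world("top",u,v,20).round() for u,v in [(137,210),(376,152),(381,184),(378,216),(152,149)]])
E
```

```text
black 337 [523.2 230.9] 24.5 [522.3 229.7 112.9] 104.8195736651014 118.22462085394447
 plate ((526.5806274414062, 233.67449951171875), (153.0927276611328, 153.0452880859375), 88.7751693725586) 7.866514263128117
orange 328 [498.3 -47. ] 24.1 [498.  -46.8 111.5] 105.79339312439353 117.25553086208504
 plate ((497.8014831542969, -48.534889221191406), (151.83018493652344, 151.24755859375), 88.27863311767578) 8.170572319360783
[array([482., 361.,  20.]), array([ 611., -248.,   20.]), array([ 529., -256.,   20.]), array([ 449., -244.,   20.]), array([636., 323.,  20.])]
```

View pics/crop1.png

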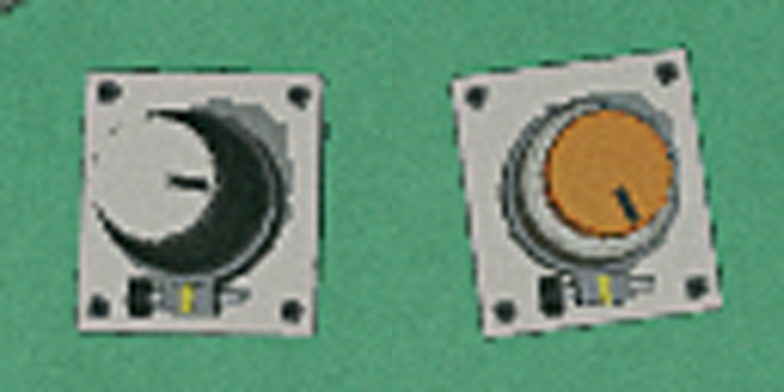

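The crop shows the black pot's cap line pointing right and slightly down with its lug pointing down, so the cap is open about 1.45 rad. The orange cap's line points about 30° right of down, with its plate tilted about 9°, so it is open about 0.3 rad. Next I'll cross-check the cap centres with the scene camera, measure the angles, and check the cabinet's extent for the transit.

Run:
```python
from h import *
for n in("top","scene"):
    p,W=caps_fit(n)
    for nm,c0 in dict(black=(522,230),orange=(498,-47)).items():
        dd=np.hypot(W[...,0]-c0[0],W[...,1]-c0[1])
        m=(W[...,2]>100)&(W[...,2]<125)&(dd<40); z=np.percentile(W[m][:,2],60)
        top=m&(abs(W[...,2]-z)<4); q=W[top]
        ci,r=cv2.minEnclosingCircle(q[:,:2].astype(np.float32))
        print(n,nm,top.sum(),"circle",np.array(ci).round(1),round(r,1),"mean",q.mean(0).round(1),"z",np.median(q[:,2]).round(1))
        rgb=p.astype(int); g=rgb.max(-1)
        dark=m&(g<110)&(dd<19); 
        if dark.any():
            a=W[dark].mean(0)-np.r_[ci,0]; print("  line dir deg",dark.sum(),np.degrees(np.arctan2(a[1],a[0])).round(1),np.hypot(a[0],a[1]).round(1))
        yel=(rgb[...,0]>150)&(rgb[...,1]>130)&(rgb[...,2]<90)&(dd<60)&(W[...,2]<60)
        if yel.any():
            a=W[yel].mean(0)-np.r_[ci,0]; print("  lug dir deg",yel.sum(),np.degrees(np.arctan2(a[1],a[0])).round(1),np.hypot(a[0],a[1]).round(1))
    if n=="top":
        m=(W[...,2]>60)&(W[...,0]>200)&(W[...,0]<720)&(W[...,1]<-150)&(W[...,1]>-800)
        q=W[m]; print("tall",q.min(0).round(),q.max(0).round())
        for y in range(-700,-150,75):
            k=q[(q[:,1]>=y)&(q[:,1]<y+75)]
            if len(k): print(y,len(k),"xmin",k[:,0].min().round(),"zmax",k[:,2].max().round())
for y,x,q1 in((230,522,.416),(-47,498,-.094)):
    for s in(q1+.75,q1-1.): print(ctrl.solve_ik([x,y,200],R(s)))
```

```text
top black 317 circle [522.9 230.5] 24.3 mean [523.1 230.3 113.2] z 113.1
  line dir deg 9 -100.9 13.3
  lug dir deg 4 176.8 41.9
top orange 317 circle [497.9 -47.4] 23.9 mean [498.4 -47.1 111.6] z 111.6
  line dir deg 10 -157.0 13.1
  lug dir deg 5 -175.1 40.9
tall [ 206. -574.   60.] [ 720. -150.  305.]
-625 27 xmin 699.0 zmax 103.0
-550 1215 xmin 212.0 zmax 230.0
-475 5761 xmin 206.0 zmax 305.0
-400 6228 xmin 209.0 zmax 305.0
-325 4112 xmin 225.0 zmax 305.0
-250 1548 xmin 687.0 zmax 305.0
-175 426 xmin 684.0 zmax 304.0
scene black 234 circle [520. 232.] 25.3 mean [519.7 233.9 112.1] z 112.4
  line dir deg 1 -75.4 11.6
  lug dir deg 8 176.5 38.9
scene orange 164 circle [498.3 -43.1] 26.7 mean [495.3 -42.9 110. ] z 109.9
  lug dir deg 5 -170.7 41.5
[ 2.63323663e-01  2.48452997e-01  1.61167127e+00 -4.44089210e-16
  1.28146839e+00 -9.02676337e-01]
[ 2.63323663e-01  2.48452997e-01  1.61167127e+00 -4.44089210e-16
  1.28146839e+00  8.47323663e-01]
[-2.67289911e-01  1.03213690e-01  1.78263721e+00 -4.44089210e-16
  1.25574176e+00 -9.23289911e-01]
[-2.67289911e-01  1.03213690e-01  1.78263721e+00 -4.44089210e-16
  1.25574176e+00  8.26710089e-01]
```

Run:
```python
from h import *
b=np.array([522.,231.]); s=.263+.75
st=lambda:(lambda x:print(round(x["t"],2),x["eef_pos"].round(1),x["force"].round(1),x["wrist_torque"].round(2),round(x["grip_width"],1),x["grasp_force"],x["q"].round(2)))(sensors.read_state())
p0=sensors.read_state()["eef_pos"]; r=410/np.hypot(*p0[:2])
ctrl.move_l([p0[0]*r,p0[1]*r,330]); st()
q=sensors.read_state()["q"].copy(); q[0]=.26; q[5]=-.75; ctrl.set_joints(q); st()
ctrl.move_ptp([*b,190],R(s)); st()
t=sensors.read_state()["t"]; ctrl.move_l([*b,189.5],R(s-.3),vel=1); print("rot time",sensors.read_state()["t"]-t)
ctrl.move_l([*b,190],R(s),vel=1); st()
```

```text
1.61 [ 178.  -369.6  329.6] [-0.3 -0.8  0.2] [ 0.05  0.01 -0.  ] 85.3 0.0 [-1.33 -0.21  1.81  0.    1.55 -0.21]
3.72 [365.8 185.9 329.6] [-0.1 -0.1 -0.1] [-0.02  0.03  0.01] 85.2 0.0 [ 0.26 -0.21  1.81 -0.    1.55 -0.75]
4.58 [522.2 230.6 190.7] [-0.2  0.8  0.1] [0.01 0.04 0.04] 85.3 0.0 [ 0.26  0.26  1.62 -0.    1.26 -0.75]
rot time 0.4499999999999993
5.48 [522.1 231.1 190.6] [-0.7  0.2 -0.6] [ 0.03  0.02 -0.04] 85.4 0.0 [ 0.27  0.26  1.62  0.    1.26 -0.75]
```

```bash
cat >> h.py <<'E'
def st():
    x=sensors.read_state(); print(round(x["t"],2),x["eef_pos"].round(1),"F",x["force"].round(1),"T",x["wrist_torque"].round(2),"w",round(x["grip_width"],1),"g",np.round(x["grasp_force"],1),"q6",x["q"][5].round(2))
E
python3 - <<'E'
from h import *
b=np.array([522.,231.]); s=.263+.75
print(ctrl.move_l([*b,117],R(s),vel=80,threshold=12)); st()
ctrl.gripper_to(56,20); st()
ctrl.gripper_to(40,20); st(); print(ctrl.tcp_to_tips)
p,d=optics.grab_frame("scene"); cv2.imwrite("pics/grip1.png",cv2.resize(p[170:290,110:290,::-1],None,fx=4,fy=4))
E
```

```text
False
6.55 [522.6 231.2 117.6] F [0.5 0.3 0.3] T [ 0.04  0.04 -0.01] w 85.2 g 0.0 q6 -0.75
6.96 [522.1 231.  117.2] F [ 0.  -0.1 -0.3] T [0.03 0.   0.01] w 56.2 g 0.0 q6 -0.75
7.19 [522.8 232.1 117.8] F [0.9 3.9 1.9] T [ 0.64 -0.11 -0.02] w 46.1 g 23.1 q6 -0.75
25.0
```

View pics/grip1.png

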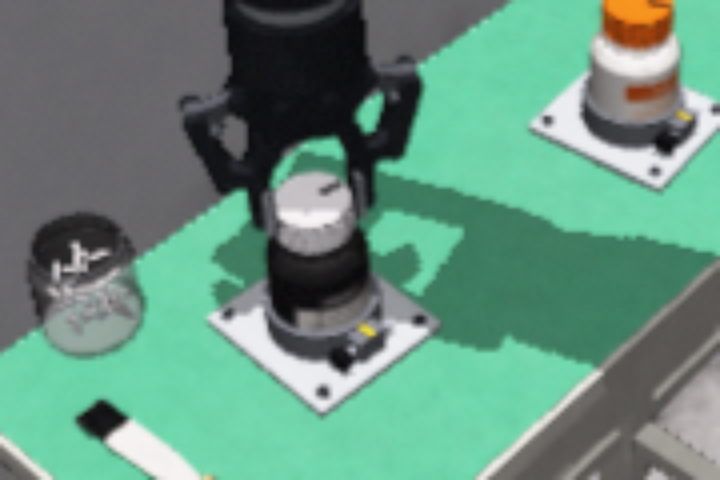

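The picture shows the pads either side of the white cap, clear of the black shoulder (cap at about (313,215) in the crop). I'll turn it clockwise now.

Run:
```python
from h import *
b=np.array([522.5,231.8]); s=.263+.75
ctrl.gripper_to(40,40)
a=0
while a<1.62:
    a=min(a+.25,1.62) if a<1.25 else a+.1
    ctrl.move_l([*b,117-1.5*a],R(s-a),vel=1); print(round(a,2),end=" "); st()
    if abs(sensors.read_state()["wrist_torque"][2])>.6: break
p,d=optics.grab_frame("top"); crop(p,[(189,192),(299,200)],"pics/crop2.png")
```

```text
0.25 7.95 [522.8 232.1 117.4] F [-0.6  3.   4.9] T [ 0.55  0.09 -0.09] w 45.9 g 42.5 q6 -0.5
0.5 8.35 [522.8 232.1 117. ] F [-0.6  3.5  5.3] T [ 0.54  0.13 -0.15] w 45.3 g 42.5 q6 -0.25
0.75 8.75 [522.8 232.1 116.6] F [-0.7  2.2  5.9] T [ 0.57  0.13 -0.16] w 45.1 g 42.5 q6 0.0
1.0 9.15 [522.8 232.1 116.3] F [-1.6  3.7  5. ] T [ 0.51  0.12 -0.17] w 45.5 g 42.5 q6 0.25
1.25 9.55 [522.7 232.1 115.9] F [-1.   3.9  5.6] T [ 0.53  0.12 -0.15] w 45.5 g 42.5 q6 0.5
1.35 9.8 [522.7 232.1 115.8] F [-1.   3.2  5.1] T [ 0.52  0.07 -0.2 ] w 45.4 g 42.5 q6 0.6
1.45 10.05 [522.7 232.1 115.6] F [-1.5  3.5  5.5] T [0.57 0.15 0.11] w 45.9 g 42.5 q6 0.7
1.55 10.3 [522.5 231.7 115.4] F [-1.5  2.2  7.3] T [0.37 0.27 0.28] w 45.7 g 42.8 q6 0.8
1.65 10.55 [521.3 230.3 115.2] F [-4.7 -1.5  9. ] T [-0.3   0.83  0.53] w 45.2 g 43.3 q6 0.9
```

View pics/crop2.png

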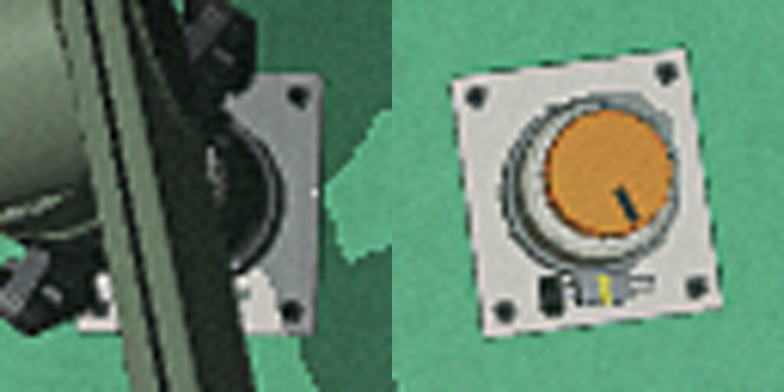

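The arm covers the white cap in this picture; the orange cap is unchanged. The torque flipped to the stop at about 1.43 rad, which matches the image estimate. I'll release, verify, and move to the orange cap.

Run:
```python
from h import *
ctrl.gripper_to(85); st()
p=sensors.read_state()["eef_pos"]; ctrl.move_l([522.,231.,190],vel=120); st()
o=np.array([498.,-46.]); s=-.267-1.0
ctrl.move_ptp([*o,190],R(s)); st()
p,W=caps_fit("top"); crop(p,[(189,192),(299,200)],"pics/crop3.png")
dd=np.hypot(W[...,0]-522.5,W[...,1]-231.5); m=(W[...,2]>100)&(W[...,2]<125)
dark=m&(p.max(-1)<110)&(dd<19); print(dark.sum(), W[dark].mean(0)-[522.5,231.5,0], np.median(W[m&(dd<20)][:,2]))
```

```text
11.07 [522.3 231.6 114.1] F [1.2 0.4 0.8] T [ 0.01 -0.02  0.  ] w 84.8 g 0.0 q6 0.9
11.85 [521.4 230.8 189.3] F [ 0.1  0.1 -0.2] T [-0.05  0.03 -0.02] w 85.4 g 0.0 q6 0.9
12.93 [498.1 -45.3 189.7] F [0.  0.6 0.2] T [-0.01 -0.01  0.02] w 85.0 g 0.0 q6 1.0
10 [-12.07474424  -0.37492366 111.5518361 ] 110.96058515457493
```

View pics/crop3.png

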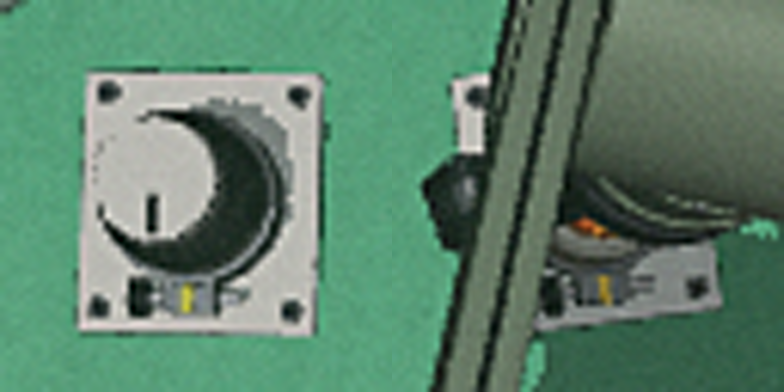

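The white cap's line now points down at about (152,213) in the crop, parallel to the yellow line, and the cap top reads 111 mm, so the black pot is home. Now the orange cap.

Run:
```python
from h import *
o=np.array([498.,-46.]); s=-.267-1.0
print(ctrl.move_l([*o,117],R(s),vel=80,threshold=12)); st()
ctrl.gripper_to(56,20); ctrl.gripper_to(40,20); st()
x=sensors.read_state()
if x["grip_width"]>44 and np.linalg.norm(x["force"])<20:
    ctrl.gripper_to(40,40); o=x["eef_pos"][:2]; a=0
    while a<2.2:
        a+=.25 if a<1.5 else .1
        ctrl.move_l([*o,117+1.5*a],R(s+a),vel=1); print(round(a,2),end=" "); st()
        if abs(sensors.read_state()["wrist_torque"][2])>.6: break
```

```text
False
14.04 [498.6 -46.2 117.6] F [-0.9 -0.1  0.4] T [ 0.01  0.02 -0.04] w 84.7 g 0.0 q6 1.0
14.68 [498.  -45.7 117.3] F [-1.3  1.1  3.5] T [ 0.38  0.27 -0.01] w 46.3 g 22.4 q6 1.0
0.25 15.29 [498.  -45.8 117.8] F [-2.3  2.   5.2] T [0.23 0.32 0.15] w 45.5 g 41.9 q6 0.75
0.5 15.69 [498.1 -45.9 118.2] F [-1.9  1.3  5.7] T [0.24 0.37 0.15] w 45.4 g 41.9 q6 0.5
0.75 16.09 [498.2 -45.9 118.5] F [-2.1  1.2  5.3] T [0.16 0.29 0.11] w 45.7 g 41.9 q6 0.25
1.0 16.49 [498.2 -45.9 118.9] F [-2.3  1.2  6.2] T [0.14 0.27 0.16] w 45.9 g 41.9 q6 0.01
1.25 16.89 [498.3 -45.9 119.3] F [-1.6  0.9  5.7] T [0.13 0.34 0.15] w 45.7 g 41.9 q6 -0.24
1.5 17.29 [498.4 -45.9 119.7] F [-0.9  0.8  5.4] T [0.17 0.2  0.15] w 45.6 g 41.9 q6 -0.49
1.6 17.54 [498.4 -45.9 119.8] F [-1.   0.8  4.1] T [0.12 0.23 0.09] w 45.2 g 41.9 q6 -0.59
1.7 17.79 [498.5 -45.9 120. ] F [-1.2  0.5  5.2] T [0.18 0.21 0.14] w 45.4 g 41.9 q6 -0.69
1.8 18.04 [498.5 -45.9 120.1] F [-0.8  0.9  5.1] T [0.2  0.13 0.1 ] w 45.1 g 41.9 q6 -0.79
1.9 18.29 [498.5 -45.9 120.2] F [-1.   0.8  5.5] T [ 0.1   0.13 -0.64] w 45.8 g 41.9 q6 -0.89
```

The cap hit the stop after about 1.9 rad, as expected (0.3 + 1.9 = 2.2). I'll release, retreat, and check.

Run:
```python
from h import *
ctrl.gripper_to(85); st()
ctrl.move_l([498.,-46.,200],vel=120); ctrl.move_l([360.,-20.,280]); st()
p,W=caps_fit("top"); cv2.imwrite("pics/end.png",p[:,:,::-1]); crop(p,[(189,192),(299,200)],"pics/crop4.png")
q=np.load("top0rgb.npy").astype(int); D=abs(p.astype(int)-q).max(-1)
for n,(u,v) in dict(spat=(137,210),tape=(376,152),wp=(381,184),rp=(378,216)).items(): print(n,(D[v-18:v+18,u-18:u+18]>60).sum())
for c in((522.5,231.5),(498.3,-46.5)):
    dd=np.hypot(W[...,0]-c[0],W[...,1]-c[1]); m=(W[...,2]>100)&(W[...,2]<125)
    k=m&(p.max(-1)<110)&(dd<19)
    if k.any(): a=W[k].mean(0)-[*c,0]; print(k.sum(),np.degrees(np.arctan2(a[1],a[0])),np.median(W[m&(dd<20)][:,2]))
```

```text
18.77 [497.8 -45.7 119.6] F [0.1 0.5 0.1] T [-0.03 -0.02  0.02] w 85.0 g 0.0 q6 -0.9
20.81 [360.1 -20.  279.5] F [-0.1  0.2  0.1] T [-0.01  0.01  0.04] w 85.0 g 0.0 q6 -0.93
spat 0
tape 0
wp 0
rp 0
11 -179.32208563557435 111.14099290664939
12 -49.800700033805356 114.61299671789175
```

View pics/crop4.png

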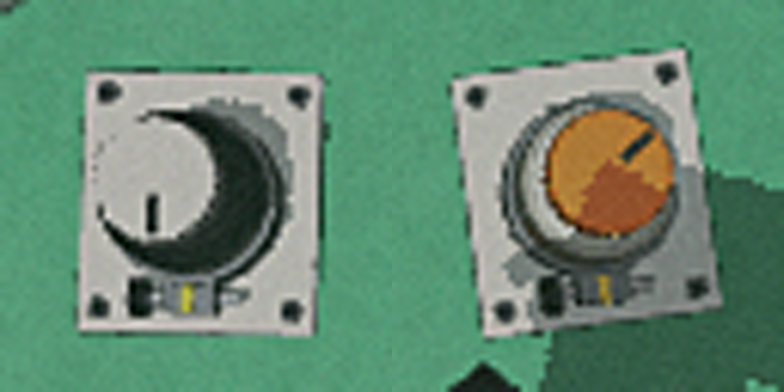

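The white cap's line points down like its lug. The orange cap's line points up-right at about (637,146), roughly 125° (2.18 rad) from its lug. The bystanders show no change, so I'm handing in.

```bash
python3 -c "
from plant import ctrl
print(ctrl.finish_job())"
```

```text
the job is handed in; nothing more can be done
None
```

The job is handed in, with no verdict returned: the black pot's cap is screwed home, the orange cap was then unscrewed to its stop (about 2.18 rad by the camera), both caps are released, and the pads, tape roll and spatula show no movement.

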